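Sort the varnish bottles by size into their rows

ROBOT

A 6-joint arm with a two-finger parallel gripper is mounted at the origin on the work surface. World frame = base frame: x ahead of the robot, y to its left, z up, the work surface at z = 0. Lengths are in m, angles in degrees, forces in N, time in s.
With the tool pointing down it reaches from about 0.325 to 1 m from the base axis. Payload 5.1 kg.
Tool frame: the origin (TCP) lies on the centre line of the jaws, within the pads' length; the fingertips stand 25 mm ahead of it and the grasp point (between the pads) lies 6 mm ahead of it; z points along the fingers, y is the direction in which the jaws open and shut (so a half turn about z gives the same grasp; the last joint's range is limited). The gripper opens to 85 mm and grips with 20 to 120 N. Pads are 22 mm wide; open, the fingers measure 114 mm over their backs; the gripper's body (76 mm by 85 mm) begins 54 mm behind the grasp point. The pads swing forward as they close: fully open they stand 13 mm farther back than shut.
Start: joints at [-81.91, 7.093, 94.555, -0, 78.352, -4.733], TCP at [0.144, -0.634, 0.256] pointing down, gripper open.
Joint ranges: [-149.61, 149.61], [-58.7, 133.49], [1.44, 155.28], [-77.14, 257.14], [18.33, 153.61], [-166.67, 166.67]. Speed limits (degrees/s): [147.25, 147.25, 180, 180, 180, 180].

INTERFACE

Orientations are given as [roll, pitch, yaw] about the fixed x, y, z axes, in that order (R = Rz(yaw) Ry(pitch) Rx(roll)).
In Python, from station import env, viewer, spotter gives the robot as it stands. The module is installed in compiled form; this text tells all that it offers.
- The arm moves only by the tool jog_arm, never from a script. Its argument "moves" is one flat list of numbers, 7 for each row, row after row: the turn, a rotation vector about the tool's x, y, z in degrees, then the shift along the tool's x, y, z in cm, then the opening, from 0 (shut) to 1 (fully open). A call has 1 to 8 rows; each row is the pose to reach, as a shift and turn from the pose measured when the call began, along the tool's axes at that moment; what a row does not reach only later rows make up. A row lasts 1/8 s, in which the tool goes at most 62.5 mm and 10.7 degrees, less where a joint would pass 70% of its speed; a pose out of reach is approached as far as the arm can. A call with a gripper value outside its range is refused whole. The fingers move at their own pace and stop on an object; the grip force is fixed at half the most. Time passes only in rows, so rows that repeat a pose let the fingers close. It gives the time, the measured TCP pose, the force and the opening at its end, in the units of the state.
- env.observe(): the state, without advancing time (a new reading comes with each control period).
- viewer.get_image(name): name is "scene" or "side" or "wrist"; returns a dict with "image" (480x640x3 uint8, red, green, blue), "z_map" (480x640 float32, m along the optical axis (not along the pixel's ray), 0 where there is no reading), "vfov" (degrees; the focal length in pixels is half the picture's height over the tangent of half this angle, whatever the lens; pixels are square), "cx", "cy" (the principal point, pixels), "extrinsics" (4x4, takes a point from world to camera coordinates). Camera axes: x right, y up, looking along -z (the intrinsics and any distortion apply to the point x, -y, -z); pixel columns grow to the right and rows downward; lengths in m; the calibration is good to about 2 mm. A picture is of the moment at which its call begins.
- env.close_job(): hands the job in, once; it reports no verdict.
Trained networks look in a picture, given as the dict that the camera call returned (one of the last four; its "shot" number tells which), for a name from the list of things; names that differ only in an ending like _2 or _b are one class to them, and where a whole thing is asked for, a point or a joint stands for the part that bears it (a point fixed in the world has none). Each returns a list of dicts, best first, with "confidence" (0 to 1); they miss things now and then, are a little off and sometimes report something else, mostly with a low value. They report only what shows in the picture. A call takes as long as a camera call. They do not tell look-alikes from the thing itself.
- spotter.boxes_of(picture, target): "uv" ([column, row] in pixels, amid what is visible of it).
- spotter.cut_out(picture, target): "mask" (480x640 bool, what is visible of it) and "uv" ([column, row] in pixels, amid what is visible of it).
The state is a dict: "t": time; "joint_positions": joint angles; "dq": joint speeds; "joint_torque": joint torques, N m; "ee_pos": TCP position; "tool_rot": TCP orientation; "contact_force": force on the tool from outside, world axes, zero at the start; "moment": the same for the moment, N m; "width": opening from 0.0 (shut) to 1.0 (fully open).
Only numpy, scipy, OpenCV 4.12 (cv2) and the standard library are available. Lean on these libraries where they do the work, as an engineer would, in place of code of your own. Each camera call takes 0.05 s, during which the arm holds its last target.

TASK

Two green-labelled varnish bottles, one tall and one short, were left out on the painting table. Put each one away upright in the wooden tray that already holds a bottle of its own height: tall with tall, short with short. Set them down rather than dropping them, and leave the two bottles that are already in the trays standing in their trays.

Things in the scene. Friction and masses are not known exactly. Their poses are not given: they have to be found in the camera images.
- tall_bottle: white plastic varnish bottle with a green label and white cap: upright cylinder 42 mm in diameter up to 95 mm, then a narrow cap (24 mm in diameter) to 120 mm. Origin: centre of its underside, z up along its axis. About 130 g. Starts standing on the table between the two trays.
- short_bottle: white plastic varnish bottle with a green label and white cap: upright cylinder 42 mm in diameter up to 60 mm, then a narrow cap (24 mm in diameter) to 85 mm. Origin: centre of its underside, z up along its axis. About 90 g. Starts standing on the table between the two trays. Same look and thickness as the tall one, only shorter.
- tall_row: low open wooden tray (a row), 230 x 80 x 16 mm outside, walls and floor 5 mm thick, so the inside is 220 x 70 mm and its floor is 5 mm above the table. Fixed. Looks just like the other tray. Origin: centre of its underside; x runs along the row, y across it, z up. It holds tall_mate, 20 to 75 mm from the middle towards its -x end, so the +x half is free.
- short_row: low open wooden tray (a row), 230 x 80 x 16 mm outside, walls and floor 5 mm thick, so the inside is 220 x 70 mm and its floor is 5 mm above the table. Fixed. Looks just like the other tray. Origin: centre of its underside; x runs along the row, y across it, z up. It holds short_mate, 20 to 75 mm from the middle towards its +x end, so the -x half is free.
- tall_mate: white plastic varnish bottle with a green label and white cap: upright cylinder 42 mm in diameter up to 95 mm, then a narrow cap (24 mm in diameter) to 120 mm. Origin: centre of its underside, z up along its axis. Stands loose in tall_row on its floor; the twin of tall_bottle.
- short_mate: white plastic varnish bottle with a green label and white cap: upright cylinder 42 mm in diameter up to 60 mm, then a narrow cap (24 mm in diameter) to 85 mm. Origin: centre of its underside, z up along its axis. Stands loose in short_row on its floor; the twin of short_bottle.
Mind the look-alikes: they are no part of the job. Leave any purple look-alike of the short_bottle alone.

How it is judged (in metres and radians):
At the end, for the whole second after the job is handed in: All four bottles stand on their tray floors, tall ones in tall_row, short ones in short_row: upright within 10 degrees, within 20 mm of the row's middle line and 105 mm of its middle along it, underside under 10 mm above the tray's underside, at rest and let go (x of tall_bottle in the frame of tall_row between -0.105 and 0.105 m and y of tall_bottle in the frame of tall_row between -0.02 and 0.02 m and z of tall_bottle in the frame of tall_row between 0 and 0.01 m and angle between each of tall_bottle, short_bottle, tall_mate, short_mate's own z axis and vertical below 0.17 rad and linear speed of each of tall_bottle, short_bottle, tall_mate, short_mate below 0.03 m/s and x of short_bottle in the frame of short_row between -0.105 and 0.105 m and y of short_bottle in the frame of short_row between -0.02 and 0.02 m and z of short_bottle in the frame of short_row between 0 and 0.01 m and x of tall_mate in the frame of tall_row between -0.105 and 0.105 m and y of tall_mate in the frame of tall_row between -0.02 and 0.02 m and z of tall_mate in the frame of tall_row between 0 and 0.01 m and x of short_mate in the frame of short_row between -0.105 and 0.105 m and y of short_mate in the frame of short_row between -0.02 and 0.02 m and z of short_mate in the frame of short_row between 0 and 0.01 m and contact force between each of tall_bottle, short_bottle and the fingers below 0.05 N); the robot touches nothing.
It fails at once if a bottle is dropped or thrown: it flies free, touching nothing, more than 30 mm above the table and faster than 0.4 m/s (height (world z) of tall_bottle above 0.03 m and linear speed of tall_bottle above 0.4 m/s and contact force between tall_bottle and anything else below 0.02 N).
It fails at once if a bottle is dropped or thrown: it flies free, touching nothing, more than 30 mm above the table and faster than 0.4 m/s (height (world z) of short_bottle above 0.03 m and linear speed of short_bottle above 0.4 m/s and contact force between short_bottle and anything else below 0.02 N).
It also fails if it takes over 58 s, if anything falls off the work surface, if the arm or the gripper's body presses on something with over 40 N, if the wrist force passes 120 N, or if a joint passes its speed limit or range.

## Working session

There is one attempt and no reset: what is moved stays moved. The work goes in short steps, Python scripts to look and compute and a tool call to move; the robot and the scene stay as the last step left them, time stands still between calls to the robot, and variables do not carry over. Pictures are saved under pics/ and viewed, and the job is handed in when it is done.

Besides the shell and the picture viewer there is one more tool, called as name(argument=value, ...) on one line, values as JSON. jog_arm: Moves the arm, as the interface text tells. Its arguments: {"type":"object","properties":{"moves":{"type":"array"}},"required":["moves"]}

```bash
mkdir -p pics; cat > h.py <<'E'
import numpy as np, cv2
from station import env, viewer, spotter
def shot(n,f):
    p=viewer.get_image(n); cv2.imwrite(f'pics/{f}.png',p['image'][:,:,::-1]); return p
def world(p,uv,z=None):
    f=240/np.tan(np.radians(p['vfov'])/2)
    u,v=uv; E=np.array(p['extrinsics']); 
    d=np.array([(u-p['cx'])/f,-(v-p['cy'])/f,-1.])
    R=E[:3,:3];c=-R.T@E[:3,3]
    return c,R.T@d
def atz(p,uv,z):
    c,d=world(p,uv); return c+d*(z-c[2])/d[2]
def cloud(p):
    f=240/np.tan(np.radians(p['vfov'])/2)
    v,u=np.mgrid[:480,:640]; Z=p['z_map']
    P=np.stack([(u-p['cx'])/f*Z,-(v-p['cy'])/f*Z,-Z],-1)
    E=np.array(p['extrinsics']);R=E[:3,:3]
    return (P-E[:3,3])@R
E
python3 - <<'E'
from h import *
s=env.observe();print(s)
for n in ['scene','side','wrist']:
    p=shot(n,n+'0');print(n,p.keys(),p['vfov'],p['cx'],p['cy'],np.round(p['extrinsics'],3).tolist())
    if n!='wrist':
      for t in ['tall_bottle','short_bottle','tall_mate','short_mate','tall_row','short_row']:
        print(t,[(np.round(b['uv']).tolist(),round(b['confidence'],2)) for b in spotter.boxes_of(p,t)])
E
```

```text
{'t': 0.0, 'joint_positions': array([-8.19100596e+01,  7.13206203e+00,  9.46331379e+01,  1.42230492e-03,
        7.83515050e+01, -4.73243110e+00]), 'dq': array([-0.10427398, -0.15901043, -0.08916375,  0.01907303, -0.07979325,
       -0.06610421]), 'joint_torque': array([ 1.19191318e-03, -4.23609567e+01, -3.65451014e+01, -2.35378848e-04,
        6.97159427e-03, -3.12318150e-05]), 'ee_pos': array([ 0.14415597, -0.63324763,  0.2550789 ]), 'tool_rot': array([-1.79883808e+02, -1.10161374e-02,  1.28220718e+01]), 'contact_force': array([ 1.4300459 , -0.67784387, -0.83297876]), 'moment': array([-0.03052042,  0.0175387 ,  0.00285603]), 'width': 1.000222581737051}
scene dict_keys(['image', 'z_map', 'vfov', 'cx', 'cy', 'extrinsics', 'shot']) 45.15453561227481 326.3209766969538 230.73515268764706 [[-0.566, 0.825, -0.011, 0.303], [-0.692, -0.467, 0.551, 0.322], [0.449, 0.319, 0.835, -1.499], [0.0, 0.0, 0.0, 1.0]]
tall_bottle [([312.0, 224.0], 0.89), ([234.0, 195.0], 0.2)]
short_bottle [([336.0, 282.0], 0.9), ([366.0, 249.0], 0.78), ([398.0, 224.0], 0.77)]
tall_mate [([250.0, 154.0], 0.85)]
short_
[... 161 characters left out ...]
1265434523 323.6884317946966 240.35927424633692 [[-0.861, -0.508, 0.02, 0.438], [0.289, -0.457, 0.841, -0.214], [-0.418, 0.731, 0.54, -0.983], [0.0, 0.0, 0.0, 1.0]]
tall_bottle [([326.0, 235.0], 0.98)]
short_bottle [([304.0, 279.0], 0.88), ([264.0, 260.0], 0.75), ([349.0, 302.0], 0.71)]
tall_mate [([412.0, 199.0], 0.89), ([326.0, 236.0], 0.57)]
short_mate [([202.0, 321.0], 0.96)]
tall_row [([383.0, 214.0], 0.86)]
short_row [([232.0, 351.0], 0.97)]
wrist dict_keys(['image', 'z_map', 'vfov', 'cx', 'cy', 'extrinsics', 'shot']) 61.18107158809072 317.84427252691853 244.53124646106124 [[0.222, -0.975, -0.0, -0.65], [0.942, 0.214, -0.259, 0.034], [0.252, 0.057, 0.966, -0.379], [0.0, 0.0, 0.0, 1.0]]
```

View pics/scene0.png

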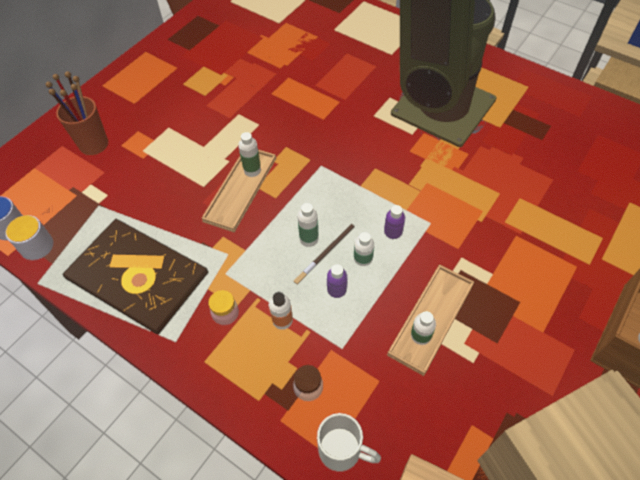

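View pics/side0.png

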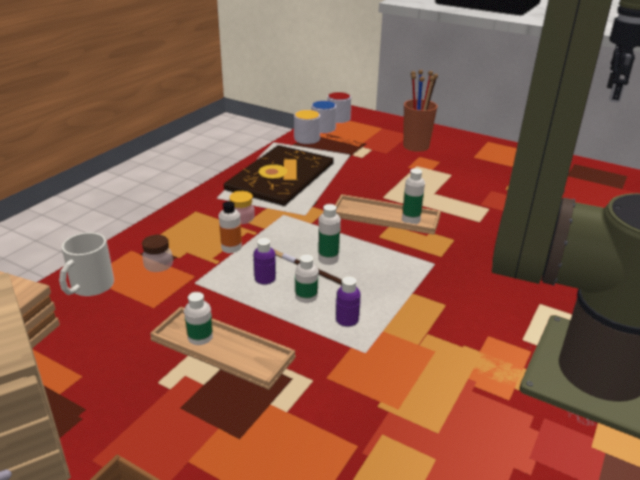

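The scene and side pictures show the same layout:

| Thing | Scene px | Side px |
|---|---|---|
| Tall bottle | (308,224) | (328,235) |
| Tall tray and mate | (238,190) | (385,213) |
| Short tray and mate | (432,320) | (225,347) |

There are three candidates for short_bottle in the scene picture: (336,282) purple, (364,249) green, and (396,222) purple. The green one at (364,249), or side (306,279), fits the description. I'll confirm it in a crop and measure.

```bash
python3 - <<'E'
from h import *
P={n:shot(n,n+'1') for n in ['scene','side']}
im=P['scene']['image'][190:310,280:420,::-1];cv2.imwrite('pics/crop1.png',cv2.resize(im,None,fx=5,fy=5,interpolation=cv2.INTER_CUBIC)[:600,:700])
for n,p in P.items():
    C=cloud(p); print(n,'table z', np.median(C[300:320,560:600,2]) if n=='scene' else np.median(C[430:450,250:300,2]))
    for t in ['tall_bottle','short_bottle','tall_mate','short_mate','tall_row','short_row']:
        for m in spotter.cut_out(p,t)[:3]:
            k=cv2.erode(m['mask'].astype(np.uint8),np.ones((3,3)))>0
            k&=p['z_map']>0
            Q=C[k]
            if len(Q)<10: continue
            col=np.median(p['image'][k],0)
            o=''
            if 'row' not in t:
                b=Q[(Q[:,2]>.015)&(Q[:,2]<np.percentile(Q[:,2],98)-.035)]
                # circle fit fixed r=21mm
                from scipy.optimize import least_squares
                cam=-np.array(p['extrinsics'])[:3,:3].T@np.array(p['extrinsics'])[:3,3]
                d0=b[:,:2].mean(0)-cam[:2];x0=b[:,:2].mean(0)+.015*d0/np.linalg.norm(d0)
                r=least_squares(lambda c:np.hypot(*(b[:,:2]-c).T)-.021,x0,loss='soft_l1',f_scale=.002)
                o=(np.round(r.x,4),'rms',round(float(np.sqrt(np.mean(r.fun**2))),4))
            else:
                r=cv2.minAreaRect((Q[:,:2]*1000).astype(np.float32)); o=r
            print(t,np.round(m['uv']),round(m['confidence'],2),len(Q),'col',col,'z',np.round(np.percentile(Q[:,2],[2,50,98]),3),o)
E
```

```text
scene table z 0.000679106595578834
tall_bottle [309. 221.] 0.82 658 col [144. 140. 131.] z [0.013 0.082 0.122] (array([ 0.5274, -0.0524]), 'rms', 0.0012)
short_bottle [397. 224.] 0.89 459 col [ 98.  65. 109.] z [0.01  0.059 0.088] (array([0.406 , 0.0918]), 'rms', 0.0012)
short_bottle [364. 247.] 0.77 463 col [163. 158. 148.] z [0.012 0.061 0.088] (array([0.5014, 0.0731]), 'rms', 0.0011)
short_bottle [337. 281.] 0.68 466 col [102.  72. 119.] z [0.012 0.062 0.088] (array([0.5967, 0.0684]), 'rms', 0.001)
tall_mate [249. 158.] 0.83 587 col [137. 130. 120.] z [0.016 0.079 0.127] (array([ 0.4466, -0.2757]), 'rms', 0.0015)
short_mate [423. 330.] 0.92 502 col [176.5 169.  158.5] z [0.022 0.069 0.093] (array([0.5898, 0.265 ]), 'rms', 0.0008)
short_mate [311. 225.] 0.33 639 col [144. 140. 131.] z [0.011 0.081 0.123] (array([ 0.5274, -0.0524]), 'rms', 0.0012)
tall_row [235. 196.] 0.69 2234 col [212. 171. 122.] z [0.002 0.007 0.019] ((503.2774963378906, -264.38214111328125), (233.1481170654297, 81.94940185546875), 12.383133888244629)
side table z -0.00024936609284990777
tall_bottle [326. 235.] 0.95 951 col [119. 117. 111.] z [0.007 0.065 0.119] (array([ 0.5296, -0.0519]), 'rms', 0.0017)<stdin>:19: RuntimeWarning: Mean of empty slice.
  ret = um.true_divide(
Traceback (most recent call last):
ValueError: Initial guess is outside of provided bounds
```

View pics/crop1.png

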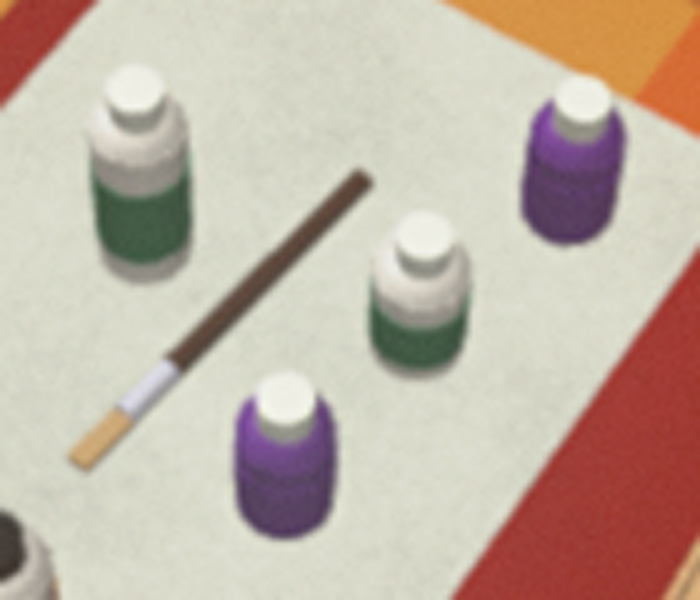

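The crop shows the green short bottle at crop (420,290), which is scene (364,248). It is clearly distinct from the two purple ones. Next I'll finish the side-view measurement and fit both trays.

```bash
cat > m.py <<'E'
from h import *
from scipy.optimize import least_squares
def measure(names=('scene','side'),ts=('tall_bottle','short_bottle','tall_mate','short_mate','tall_row','short_row')):
  for n in names:
    p=shot(n,'last_'+n); C=cloud(p); print(n)
    E=np.array(p['extrinsics']);cam=-E[:3,:3].T@E[:3,3]
    for t in ts:
        for m in spotter.cut_out(p,t)[:3]:
            k=cv2.erode(m['mask'].astype(np.uint8),np.ones((3,3)))>0
            k&=p['z_map']>0
            Q=C[k]
            if len(Q)<30: continue
            if 'row' not in t:
                top=np.percentile(Q[:,2],98)
                b=Q[(Q[:,2]>.02)&(Q[:,2]<top-.035)]
                if len(b)<20: continue
                d0=b[:,:2].mean(0)-cam[:2];x0=b[:,:2].mean(0)+.015*d0/np.linalg.norm(d0)
                r=least_squares(lambda c:np.hypot(*(b[:,:2]-c).T)-.021,x0,loss='soft_l1',f_scale=.002)
                g=np.median(p['image'][k],0)
                print(t,np.round(m['uv']),round(m['confidence'],2),np.round(r.x,4),'top',round(top,3),'rms',round(float(np.sqrt(np.mean(r.fun**2))),4),g)
            else:
                Q=Q[(Q[:,2]>.011)&(Q[:,2]<.022)]
                c,s,a=cv2.minAreaRect((Q[:,:2]*1000).astype(np.float32))
                print(t,np.round(m['uv']),round(m['confidence'],2),'rim z',np.round(np.percentile(Q[:,2],[50,90]),4),np.round(c,1),np.round(s,1),round(a,1))
E
python3 - <<'E'
from m import *
measure()
print(env.observe()['t'])
E
```

```text
scene
tall_bottle [309. 226.] 0.81 [ 0.5275 -0.0523] top 0.123 rms 0.0011 [143. 139. 131.]
short_bottle [397. 223.] 0.97 [0.4059 0.0915] top 0.088 rms 0.0011 [100.   66.  112.5]
short_bottle [364. 249.] 0.76 [0.5013 0.073 ] top 0.088 rms 0.0011 [161. 156. 146.]
short_bottle [338. 280.] 0.64 [0.5967 0.0685] top 0.088 rms 0.0009 [103.  73. 121.]
tall_mate [250. 158.] 0.72 [ 0.4465 -0.2757] top 0.128 rms 0.0015 [137. 131. 119.]
short_mate [424. 331.] 0.86 [0.5897 0.2649] top 0.093 rms 0.0009 [176. 169. 158.]
tall_row [233. 193.] 0.77 rim z [0.0154 0.0188] [ 505.7 -263.5] [231.1  80.7] 13.8
short_row [433. 315.] 0.97 rim z [0.0158 0.0184] [546.3 264.9] [229.8  78.2] 2.9
side
tall_bottle [326. 238.] 0.97 [ 0.53   -0.0517] top 0.119 rms 0.0018 [123.  118.5 113.5]
short_bottle [304. 282.] 0.91 [0.5035 0.0734] top 0.085 rms 0.0014 [129. 124. 119.]
short_bottle [345. 305.] 0.87 [0.4082 0.0919] top 0.085 rms 0.0013 [66. 32. 86.]
tall_mate [410. 199.] 0.83 [ 0.4495 -0.2753] top 0.124 rms 0.0021 [121. 118. 111.]
short_mate [202. 322.] 0.89 [0.5915 0.2657] top 0.09 rms 0.0012 [129. 124. 119.]
tall_row [378. 214.] 0.78 rim z [0.0135 0.0161] [ 504.7 -261.5] [226.3  85.6] 13.1
short_row [234. 349.] 0.55 rim z [0.0142 0.0162] [545.  266.1] [229.4  82.7] 2.6
1.9
```

Measurements from the two views agree within about 3 mm. The plan is:

- **Tall bottle:** (0.529,-0.052) to tall_row at about (0.558,-0.250).
- **Short bottle:** (0.502,0.073) to short_row at about (0.491,0.263).

The tool's jaw axis already lies across the rows.

```bash
cat > d.py <<'E'
from h import *
import sys
from scipy.spatial.transform import Rotation as R
a=list(map(float,sys.argv[1:]))
s=env.observe()
M=R.from_euler('xyz',s['tool_rot'],degrees=True)
T=R.from_euler('xyz',[180,0,a[3] if len(a)>3 else s['tool_rot'][2]],degrees=True)
print('t',round(s['t'],2),np.round(s['ee_pos'],4),np.round(s['tool_rot'],2),'w',round(s['width'],3),np.round(s['contact_force'],1))
print('turn',np.round((M.inv()*T).as_rotvec(degrees=True),2),'shift cm',np.round(M.inv().apply(np.array(a[:3])-s['ee_pos'])*100,2))
E
python3 d.py .529 -.052 .23 13
```

```text
t 1.9 [ 0.1442 -0.6338  0.2563] [-180.     -0.     12.82] w 0.997 [ 1.2  0.5 -0.1]
turn [-0.   -0.   -0.18] shift cm [ 50.43 -48.19   2.63]
```

jog_arm(moves=[0,0,0,4,-4,0,1,0,0,0,8,-8,0,1,0,0,0,12,-11.5,0,1,0,0,0,16,-15.3,0,1,0,0,0,20,-19,0,1,0,0,0,24,-23,0,1,0,0,0,28,-27,0,1,0,0,0,32,-31,0,1])

```text
t: 2.9
ee_pos: [0.3881, -0.2589, 0.2567]
tool_rot: [180.0, -0.0, 12.8]
contact_force: [1.1, -0.6, 0.9]
width: 0.997
```

```bash
python3 d.py .529 -.052 .23 13
```

```text
t 2.9 [ 0.3881 -0.2589  0.2567] [ 1.7995e+02 -4.0000e-02  1.2810e+01] w 0.997 [ 1.1 -0.6  0.9]
turn [ 0.05 -0.04 -0.19] shift cm [ 18.32 -17.05   2.66]
```

jog_arm(moves=[0,0,0,4,-4,0.5,1,0,0,0,8,-8,1,1,0,0,0,12,-11.5,1.5,1,0,0,0,15,-14,2,1,0,0,0,17.3,-16,2.7,1,0,0,0,18.3,-17.1,2.7,1,0,0,0,18.3,-17.1,2.7,1])

```text
t: 3.78
ee_pos: [0.5289, -0.0513, 0.2299]
tool_rot: [179.9, -0.0, 12.9]
contact_force: [-0.3, 0.5, 0.9]
width: 1.001
```

```bash
python3 d.py .529 -.052 .082 13; python3 - <<'E'
from h import *
shot('wrist','w1')
E
```

```text
t 3.77 [ 0.5289 -0.0513  0.2299] [ 1.7993e+02 -4.0000e-02  1.2870e+01] w 1.001 [-0.3  0.5  0.9]
turn [ 0.07 -0.04 -0.13] shift cm [-1.000e-02  5.000e-02  1.479e+01]
```

View pics/w1.png

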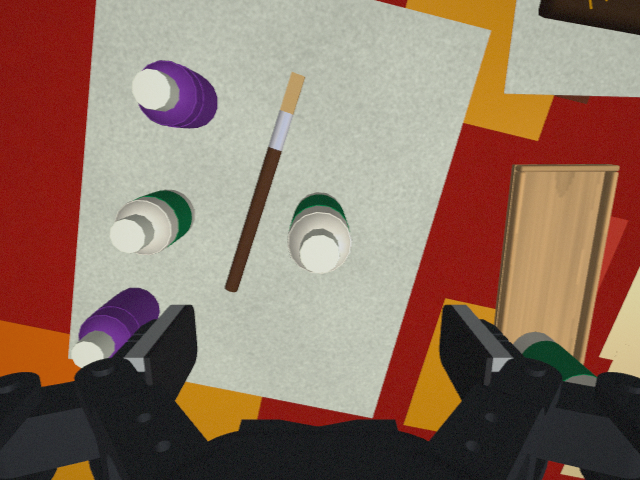

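The wrist view shows the tall bottle's cap at (320,252), midway between the fingers at columns 190 and 445. I'll descend and grip.

jog_arm(moves=[0,0,0,0,0,3.5,1,0,0,0,0,0,7,1,0,0,0,0,0,10,1,0,0,0,0,0,12.5,1,0,0,0,0,0,14.2,1,0,0,0,0,0,14.8,1,0,0,0,0,0,14.8,1,0,0,0,0,0,14.8,1])

```text
t: 4.82
ee_pos: [0.5296, -0.0524, 0.0832]
tool_rot: [179.9, -0.2, 12.8]
contact_force: [-0.7, -0.6, -0.6]
width: 0.999
```

jog_arm(moves=[0,0,0,0,0,0,0.6,0,0,0,0,0,0,0.4,0,0,0,0,0,0,0.2,0,0,0,0,0,0,0.2,0,0,0,0,0,0,0.2,0,0,0,0,0,0,0.2])

```text
t: 5.58
ee_pos: [0.5302, -0.0523, 0.0839]
tool_rot: [179.9, -0.2, 12.8]
contact_force: [0.1, 0.7, 5.3]
width: 0.481
```

```bash
python3 - <<'E'
from h import *
shot('side','s2');shot('wrist','w2')
E
python3 d.py .529 -.052 .16
```

```text
t 5.67 [ 0.5302 -0.0523  0.0839] [179.86  -0.22  12.81] w 0.48 [-0.7  1.5  5.4]
turn [ 0.14 -0.22 -0.  ] shift cm [-0.08 -0.04 -7.61]
```

View pics/s2.png

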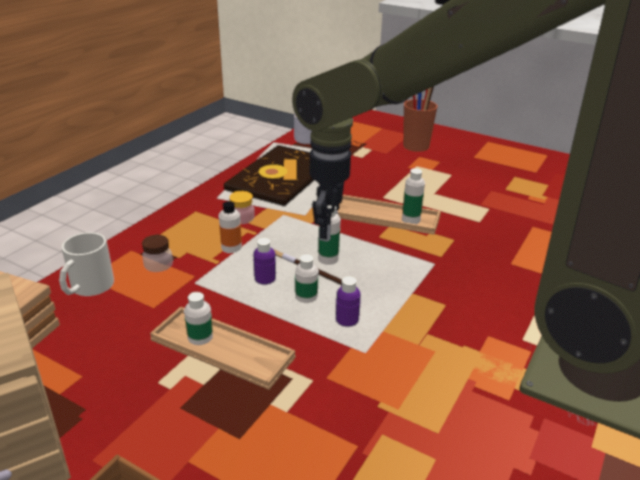

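The opening is 0.48, about 41 mm, so the jaws are on the bottle's body. The side view shows the gripper around the bottle at (328,225). Now lift.

jog_arm(moves=[0,0,0,0,0,-1.5,0.2,0,0,0,0,0,-4,0.2,0,0,0,0,0,-6.5,0.2,0,0,0,0,0,-8,0.2,0,0,0,0,0,-8,0.2])

```text
t: 6.3
ee_pos: [0.5304, -0.0524, 0.1651]
tool_rot: [179.8, -0.3, 12.8]
contact_force: [0.7, 0.2, -1.3]
width: 0.479
```

```bash
python3 d.py .5575 -.251 .163 13.4; python3 - <<'E'
from h import *
shot('side','s3')
E
```

```text
t 6.3 [ 0.5304 -0.0524  0.1651] [179.79  -0.34  12.82] w 0.479 [ 0.7  0.2 -1.3]
turn [ 0.21 -0.34 -0.59] shift cm [-1.76 19.97  0.27]
```

View pics/s3.png

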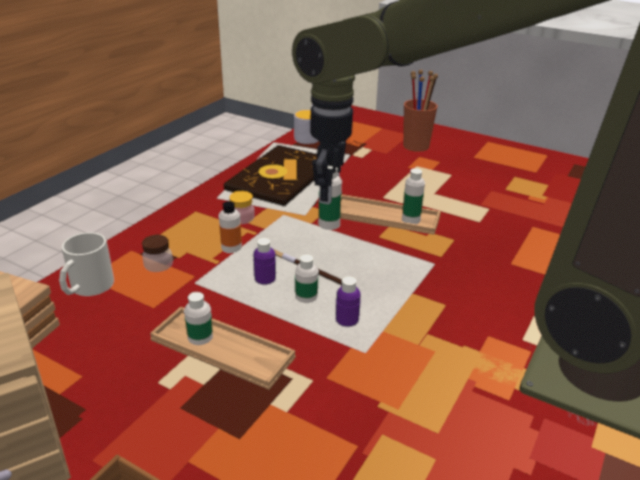

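The side view shows the bottle lifted and upright at (330,200). Next, carry it over the tall tray.

jog_arm(moves=[0,0,0,0,2,0,0.2,0,0,0,-0.5,5.5,0,0.2,0,0,0,-1,9.5,0,0.2,0,0,0,-1.4,13.5,0,0.2,0,0,0,-1.8,17,0,0.2,0,0,-0.6,-1.8,19.2,0,0.2,0.2,-0.3,-0.6,-1.8,20,0,0.2,0.2,-0.3,-0.6,-1.8,20,0,0.2])

```text
t: 7.35
ee_pos: [0.5561, -0.2516, 0.1633]
tool_rot: [-179.9, 0.2, 13.4]
contact_force: [0.1, -0.3, -1.7]
width: 0.475
```

```bash
python3 d.py .5575 -.251 .095 13.4; python3 - <<'E'
from m import *
shot('wrist','w4');measure(ts=('tall_bottle','tall_mate','tall_row'))
E
```

```text
t 7.35 [ 0.5561 -0.2516  0.1633] [-1.7988e+02  1.5000e-01  1.3360e+01] w 0.475 [ 0.1 -0.3 -1.7]
turn [-0.12  0.15 -0.04] shift cm [ 0.17 -0.01  6.83]
scene
tall_bottle [224. 173.] 0.87 [ 0.5531 -0.2511] top 0.198 rms 0.0014 [127. 125. 113.]
tall_mate [248. 162.] 0.62 [ 0.4466 -0.2757] top 0.128 rms 0.0016 [113. 118. 104.]
tall_row [236. 198.] 0.67 rim z [0.0162 0.0191] [ 505.2 -262.7] [229.3  78.8] 12.5
side
tall_bottle [367. 169.] 0.59 [ 0.5562 -0.25  ] top 0.18 rms 0.0021 [41. 69. 45.]
tall_bottle [200. 321.] 0.29 [0.5914 0.2657] top 0.09 rms 0.0012 [130. 125. 119.]
tall_mate [412. 197.] 0.73 [ 0.4491 -0.2753] top 0.124 rms 0.0019 [122. 119. 112.]
tall_row [381. 213.] 0.86 rim z [0.0136 0.0158] [ 504.4 -263.3] [227.5  85.8] 13.1
```

View pics/w4.png

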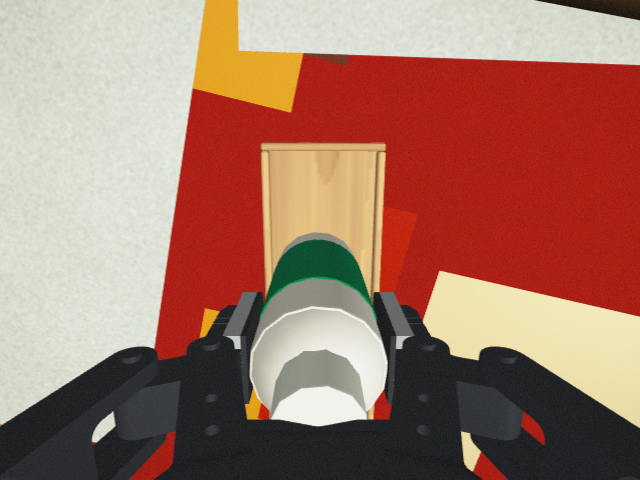

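View pics/last_scene.png

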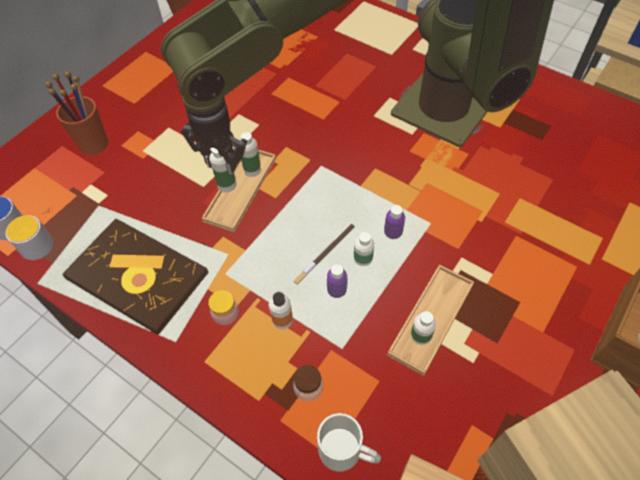

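The wrist view shows the bottle centred across the tray, at columns 250–385 against tray walls at 262–385. Lower it in steps until contact, expected at TCP z of about 0.089.

jog_arm(moves=[0,0,0,0,0,2,0.2,0,0,0,0,0,4,0.2,0,0,0,0,0,5.5,0.2,0,0,0,0,0,6.5,0.2,0,0,0,0,0,7,0.2,0,0,0,0,0,7.2,0.2,0,0,0,0,0,7.3,0.2,0,0,0,0,0,7.3,0.2])

```text
t: 8.8
ee_pos: [0.5568, -0.251, 0.092]
tool_rot: [180.0, 0.0, 13.4]
contact_force: [0.0, 0.1, -1.2]
width: 0.479
```

jog_arm(moves=[0,0,0,0,0,0.1,0.2,0,0,0,0,0,0.2,0.2,0,0,0,0,0,0.3,0.2,0,0,0,0,0,0.3,0.2])

```text
t: 9.3
ee_pos: [0.5568, -0.251, 0.089]
tool_rot: [180.0, 0.0, 13.4]
contact_force: [-0.6, 0.5, -1.9]
width: 0.479
```

jog_arm(moves=[0,0,0,0,0,0.1,0.2,0,0,0,0,0,0.2,0.2,0,0,0,0,0,0.2,0.2])

```text
t: 9.68
ee_pos: [0.5571, -0.251, 0.089]
tool_rot: [-180.0, 0.0, 13.5]
contact_force: [-3.0, 2.6, 8.9]
width: 0.478
```

The z force jumped to 8.9 N, so the bottle is on the tray floor. I'll open gradually.

jog_arm(moves=[0,0,0,0,0,-0.1,0.5,0,0,0,0,0,-0.1,0.55,0,0,0,0,0,-0.1,0.65,0,0,0,0,0,-0.1,0.8,0,0,0,0,0,-0.1,1,0,0,0,0,0,-0.1,1,0,0,0,0,0,-0.1,1])

```text
t: 10.55
ee_pos: [0.5571, -0.251, 0.09]
tool_rot: [-180.0, 0.0, 13.5]
contact_force: [-0.4, 0.7, 0.8]
width: 1.0
```

```bash
python3 - <<'E'
from m import *
measure(ts=('tall_bottle','tall_mate'));shot('wrist','w5')
E
```

```text
scene
tall_bottle [227. 187.] 0.82 [ 0.5542 -0.2511] top 0.124 rms 0.0013 [131. 128. 116.]
tall_mate [251. 151.] 0.65 [ 0.4462 -0.2755] top 0.128 rms 0.0013 [147. 140. 131.]
side
tall_bottle [363. 196.] 0.92 [ 0.5569 -0.2498] top 0.113 rms 0.0023 [44.5 74.  53. ]
tall_mate [411. 198.] 0.8 [ 0.4493 -0.2754] top 0.124 rms 0.0021 [118. 118. 110.]
```

View pics/w5.png

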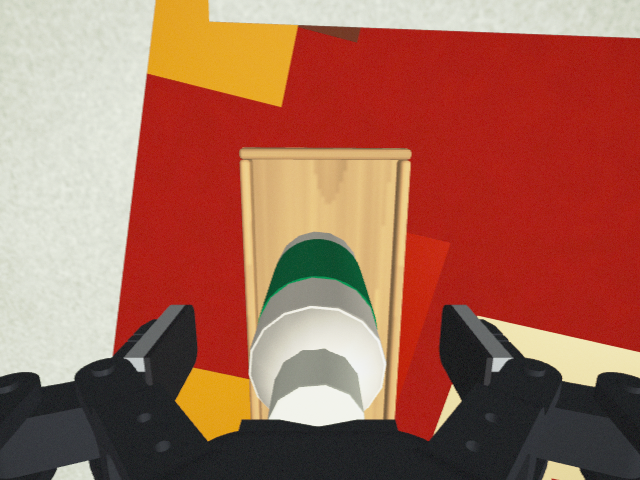

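The tall bottle stands free between the open fingers at (318,350), upright and centred in its tray. I'll retreat straight up.

jog_arm(moves=[0,0,0,0,0,-2,1,0,0,0,0,0,-4.5,1,0,0,0,0,0,-8,1,0,0,0,0,0,-11.5,1,0,0,0,0,0,-14,1,0,0,0,0,0,-14,1])

```text
t: 11.65
ee_pos: [0.5587, -0.2519, 0.2346]
tool_rot: [179.7, -0.3, 13.5]
contact_force: [0.1, -0.4, -0.6]
width: 1.0
```

```bash
python3 d.py .5025 .0732 .21 3
```

```text
t 11.65 [ 0.5587 -0.2519  0.2346] [179.72  -0.29  13.46] w 1.0 [ 0.1 -0.4 -0.6]
turn [ 0.26 -0.32 10.45] shift cm [  2.09 -32.93   2.31]
```

jog_arm(moves=[0,0,1,0,-3,0,1,0,0,3,0.5,-8,0,1,0,0,5,0.8,-13,0,1,0,0,7,1.2,-18,0,1,0,0,9,1.5,-23,0.5,1,0,0,10.5,1.8,-28,1,1,0.3,-0.3,10.5,2.1,-32,2,1,0.3,-0.3,10.5,2.1,-32.9,2.3,1])

```text
t: 12.65
ee_pos: [0.5012, 0.0747, 0.2083]
tool_rot: [-179.9, 0.2, 3.1]
contact_force: [-0.3, -0.5, 0.3]
width: 1.001
```

jog_arm(moves=[0,0,0,0,0,0,1])

```text
t: 12.78
ee_pos: [0.5008, 0.0746, 0.2075]
tool_rot: [-180.0, 0.2, 3.2]
contact_force: [-0.1, -0.7, -0.2]
width: 1.002
```

```bash
python3 d.py .5025 .0732 .047 3;  python3 - <<'E'
from m import *
shot('wrist','w6');measure(ts=('short_bottle','tall_bottle'))
E
```

```text
t 12.78 [0.5008 0.0746 0.2075] [-179.98    0.23    3.19] w 1.002 [-0.1 -0.7 -0.2]
turn [-0.02  0.23  0.19] shift cm [ 0.22  0.16 16.05]
scene
short_bottle [336. 283.] 0.92 [0.5966 0.0683] top 0.088 rms 0.001 [106.   74.5 124. ]
short_bottle [364. 249.] 0.8 [0.5012 0.073 ] top 0.088 rms 0.0011 [168.  164.5 154. ]
short_bottle [399. 225.] 0.73 [0.4059 0.0914] top 0.085 rms 0.0012 [ 92.  63. 103.]
tall_bottle [229. 188.] 0.7 [ 0.5541 -0.2511] top 0.128 rms 0.0013 [142. 135. 125.]
side
short_bottle [305. 283.] 0.95 [0.5037 0.0734] top 0.085 rms 0.0013 [130. 125. 120.]
short_bottle [347. 303.] 0.89 [0.4081 0.0921] top 0.085 rms 0.0013 [67. 33. 87.]
short_bottle [263. 260.] 0.59 [0.5986 0.0689] top 0.085 rms 0.0016 [67. 33. 87.]
tall_bottle [362. 190.] 0.73 [ 0.5571 -0.2503] top 0.124 rms 0.0021 [120.  116.5 109.5]
```

View pics/w6.png

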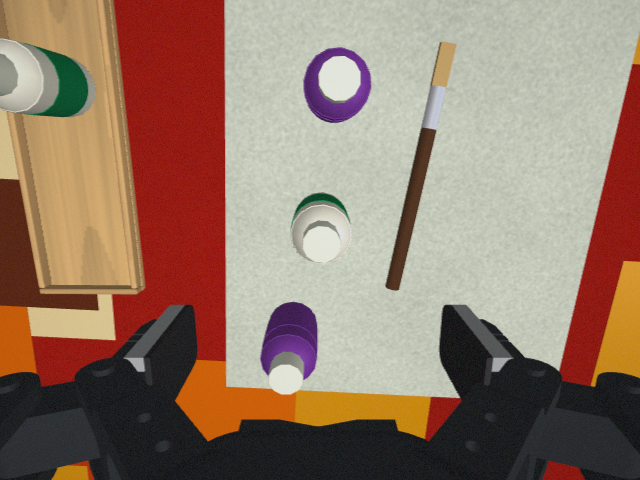

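The wrist view confirms the green short bottle at (322,240) is centred under the gripper. The purple ones are at (338,85) and (286,360), outside the finger paths. The brush is flat at (400,250). I'll descend.

jog_arm(moves=[0,0,0,0.2,0.1,3,1,0,0,0,0.2,0.1,6.5,1,0,0,0,0.2,0.1,10,1,0,0,0,0.2,0.1,13,1,0,0,0,0.2,0.1,15,1,0,0.2,0,0.2,0.1,16,1,0,0.2,0,0.2,0.1,16,1,0,0.2,0,0.2,0.1,16,1])

```text
t: 14.12
ee_pos: [0.5042, 0.073, 0.0497]
tool_rot: [-180.0, -0.2, 3.0]
contact_force: [0.9, -0.4, -0.3]
width: 0.999
```

jog_arm(moves=[0,0,0,0,0,0,0.6,0,0,0,0,0,0,0.4,0,0,0,0,0,0,0.2,0,0,0,0,0,0,0.2,0,0,0,0,0,0,0.2,0,0,0,0,0,0,0.2])

```text
t: 14.88
ee_pos: [0.5049, 0.073, 0.0505]
tool_rot: [-180.0, -0.3, 3.0]
contact_force: [0.3, -0.6, 6.1]
width: 0.477
```

```bash
python3 d.py .5025 .0732 .12 3;  python3 - <<'E'
from m import *
shot('wrist','w7')
E
```

```text
t 14.88 [0.5049 0.073  0.0505] [-179.96   -0.27    3.05] w 0.477 [ 0.3 -0.6  6.1]
turn [-0.04 -0.27  0.05] shift cm [-0.21 -0.04 -6.95]
```

View pics/w7.png

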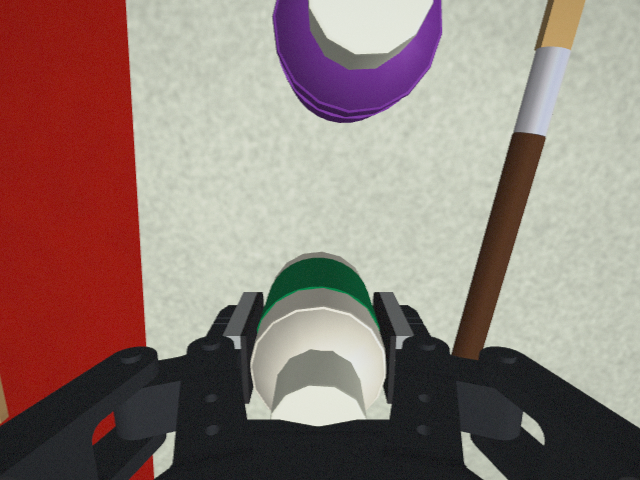

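Gripped with the opening at 0.477; the wrist view shows the pads on the green-label body at columns 255–385. Lift and carry to the short tray.

jog_arm(moves=[0,0,0,0,0,-1.5,0.2,0,0,0,0,0,-4,0.2,0,0,0,0,0,-7,0.2,0,0,0,0,0,-8.5,0.2,0,0,0,0,0,-8.5,0.2])

```text
t: 15.55
ee_pos: [0.5052, 0.073, 0.1368]
tool_rot: [-180.0, -0.4, 3.1]
contact_force: [0.6, 0.1, -1.4]
width: 0.472
```

```bash
python3 d.py .4925 .263 .135 3
```

```text
t 15.55 [0.5052 0.073  0.1368] [-179.96   -0.42    3.05] w 0.472 [ 0.6  0.1 -1.4]
turn [-0.04 -0.42  0.05] shift cm [ -0.25 -19.04   0.19]
```

jog_arm(moves=[0,0,0,0,-2,0,0.2,0,0,0,0,-5,0,0.2,0,0,0,0,-9,0,0.2,0,0,0,-0.2,-13,0,0.2,0,0,0,-0.3,-16.5,0,0.2,0,-0.4,0,-0.3,-18.5,0,0.2,0,-0.4,0,-0.3,-19,0,0.2,0,-0.4,0,-0.3,-19,0,0.2])

```text
t: 16.55
ee_pos: [0.492, 0.262, 0.1363]
tool_rot: [180.0, 0.0, 3.0]
contact_force: [0.2, 0.5, -1.4]
width: 0.48
```

```bash
python3 d.py .4925 .263 .0575 3; python3 - <<'E'
from m import *
shot('wrist','w8');measure(ts=('short_bottle','short_mate','short_row'))
E
```

```text
t 16.55 [0.492  0.262  0.1363] [1.7999e+02 4.0000e-02 3.0400e+00] w 0.48 [ 0.2  0.5 -1.4]
turn [0.01 0.04 0.04] shift cm [ 0.06 -0.1   7.88]
scene
short_bottle [339. 281.] 0.9 [0.5968 0.0683] top 0.088 rms 0.0009 [109.  76. 128.]
short_bottle [450. 270.] 0.88 [0.4889 0.2617] top 0.172 rms 0.001 [146. 141. 131.]
short_mate [422. 330.] 0.65 [0.5899 0.2651] top 0.093 rms 0.0008 [181. 173. 162.]
short_row [433. 316.] 0.58 rim z [0.0158 0.0186] [548.  264.9] [227.1  75.2] 2.6
side
short_bottle [346. 303.] 0.78 [0.4081 0.092 ] top 0.085 rms 0.0014 [75. 37. 97.]
short_bottle [248. 302.] 0.72 [0.491  0.2621] top 0.171 rms 0.0012 [138. 131. 126.]
short_bottle [272. 271.] 0.55 [0.5976 0.0684] top 0.06 rms 0.0013 [68. 33. 89.]
short_mate [201. 321.] 0.68 [0.5916 0.2656] top 0.09 rms 0.0012 [144. 138. 133.]
short_row [234. 350.] 0.89 rim z [0.0141 0.0162] [544.  267.3] [228.9  80.5] 3.3
short_row [200. 322.] 0.72 rim z [0.0169 0.0211] [579.9 277.3] [37.7 14.7] 44.7
```

View pics/w8.png

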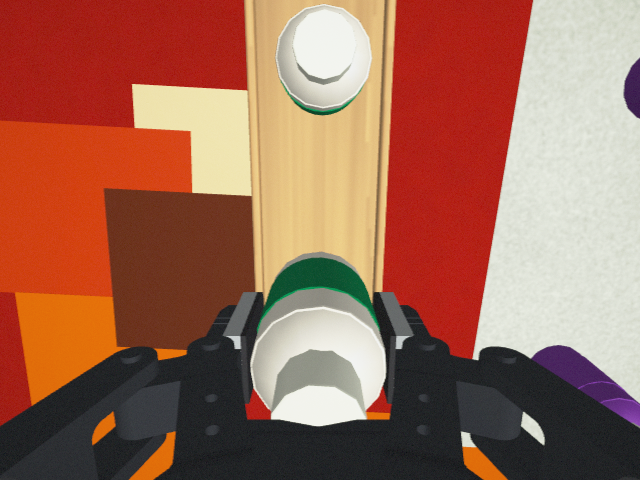

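The short bottle at (318,350) is centred over the tray, whose walls are at columns 255 and 388. The mate is at (323,60). I'll lower it; contact is expected at TCP z of about 0.0555.

jog_arm(moves=[0,0,0,0,-0.1,2,0.2,0,0,0,0,-0.1,4.2,0.2,0,0,0,0,-0.1,6,0.2,0,0,0,0,-0.1,7,0.2,0,0,0,0,-0.1,7.5,0.2,0,0,0,0,-0.1,7.7,0.2,0,0,0,0,-0.1,7.8,0.2,0,0,0,0,-0.1,7.8,0.2])

```text
t: 18.0
ee_pos: [0.4925, 0.2635, 0.0595]
tool_rot: [-179.9, -0.1, 3.0]
contact_force: [0.4, -0.2, -2.1]
width: 0.477
```

jog_arm(moves=[0,0,0,0,0,0.1,0.2,0,0,0,0,0,0.2,0.2,0,0,0,0,0,0.2,0.2])

```text
t: 18.38
ee_pos: [0.4924, 0.2635, 0.0575]
tool_rot: [-179.9, -0.1, 3.0]
contact_force: [0.3, -0.9, -1.7]
width: 0.474
```

jog_arm(moves=[0,0,0,0,0,0.1,0.2,0,0,0,0,0,0.2,0.2,0,0,0,0,0,0.2,0.2])

```text
t: 18.75
ee_pos: [0.4925, 0.2635, 0.0556]
tool_rot: [-179.9, -0.1, 3.0]
contact_force: [-0.5, -0.3, 1.4]
width: 0.473
```

jog_arm(moves=[0,0,0,0,0,0.1,0.2,0,0,0,0,0,0.1,0.2])

```text
t: 19.0
ee_pos: [0.4925, 0.2635, 0.0556]
tool_rot: [-180.0, -0.0, 3.0]
contact_force: [-2.8, -2.3, 7.0]
width: 0.479
```

Contact on the tray floor at 7 N. Release and retreat.

jog_arm(moves=[0,0,0,0,0,-0.1,0.5,0,0,0,0,0,-0.1,0.55,0,0,0,0,0,-0.1,0.65,0,0,0,0,0,-0.1,0.8,0,0,0,0,0,-0.1,1,0,0,0,0,0,-0.1,1,0,0,0,0,0,-0.1,1])

```text
t: 19.88
ee_pos: [0.4926, 0.2635, 0.0566]
tool_rot: [-180.0, -0.0, 3.0]
contact_force: [-0.2, -0.3, 0.2]
width: 0.999
```

jog_arm(moves=[0,0,0,0,0,-2,1,0,0,0,0,0,-4.5,1,0,0,0,0,0,-8,1,0,0,0,0,0,-11.5,1,0,0,0,0,0,-15,1,0,0,0,0,0,-18,1,0,0,0,0,0,-18,1])

```text
t: 20.75
ee_pos: [0.4941, 0.2641, 0.2416]
tool_rot: [-179.8, -0.5, 3.0]
contact_force: [1.1, 1.1, -0.2]
width: 1.0
```

```bash
python3 - <<'E'
from m import *
measure();s=env.observe();print(s['t'],s['contact_force'],s['width'],np.abs(s['dq']).max())
E
```

```text
scene
tall_bottle [228. 191.] 0.98 [ 0.5542 -0.2511] top 0.127 rms 0.0013 [141. 134. 124.]
short_bottle [448. 287.] 0.75 [0.4893 0.2636] top 0.093 rms 0.0009 [170.  165.5 152.5]
short_bottle [337. 282.] 0.72 [0.5966 0.0684] top 0.088 rms 0.001 [107.  76. 124.]
short_bottle [398. 223.] 0.69 [0.4062 0.0917] top 0.088 rms 0.0013 [102.  68. 116.]
tall_mate [248. 157.] 0.56 [ 0.4466 -0.276 ] top 0.127 rms 0.0016 [140. 135. 124.]
short_mate [424. 329.] 0.73 [0.5898 0.265 ] top 0.094 rms 0.0009 [182.5 174.5 163. ]
tall_row [237. 196.] 0.81 rim z [0.0157 0.0188] [ 505.  -262.8] [230.1  78.4] 13.1
short_row [435. 327.] 0.63 rim z [0.0161 0.0187] [546.5 264.6] [229.3  76.1] 3.1
side
tall_bottle [360. 191.] 0.7 [ 0.5569 -0.2503] top 0.123 rms 0.0022 [121. 119. 113.]
short_bottle [248. 346.] 0.9 [0.4911 0.264 ] top 0.09 rms 0.0011 [135. 130. 125.]
short_bottle [346. 302.] 0.86 [0.4082 0.0922] top 0.085 rms 0.0013 [70. 34. 90.]
short_bottle [266. 262.] 0.73 [0.5988 0.069 ] top 0.084 rms 0.0016 [71. 35. 91.]
tall_mate [413. 196.] 0.85 [ 0.4496 -0.2752] top 0.124 rms 0.0021 [126. 123. 116.]
tall_mate [361. 186.] 0.21 [ 0.5569 -0.2503] top 0.123 rms 0.0022 [116.  116.5 108. ]
short_mate [201. 318.] 0.87 [0.5914 0.2656] top 0.09 rms 0.0012 [136. 130. 124.]
tall_row [387. 218.] 0.62 rim z [0.0134 0.0158] [ 505. -262.] [228.   84.9] 13.7
short_row [222. 350.] 0.78 rim z [0.0141 0.0161] [544.8 267.4] [228.6  81.2] 2.6
21.45 [ 0.31832506 -0.23692556 -0.45416181] 1.0017929250035347 0.14022274403214793
```

View pics/last_scene.png

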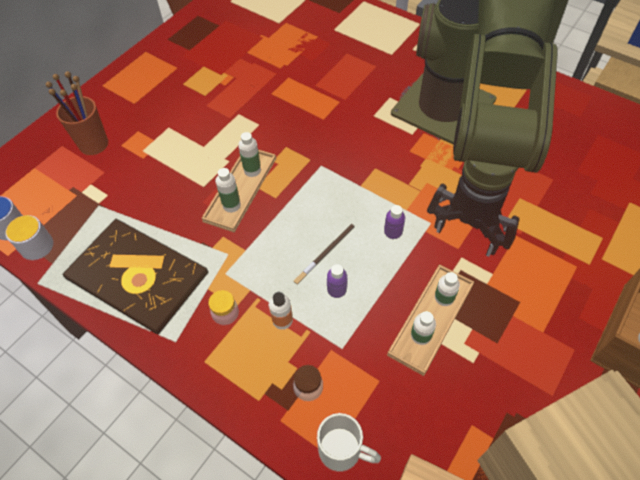

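View pics/last_side.png

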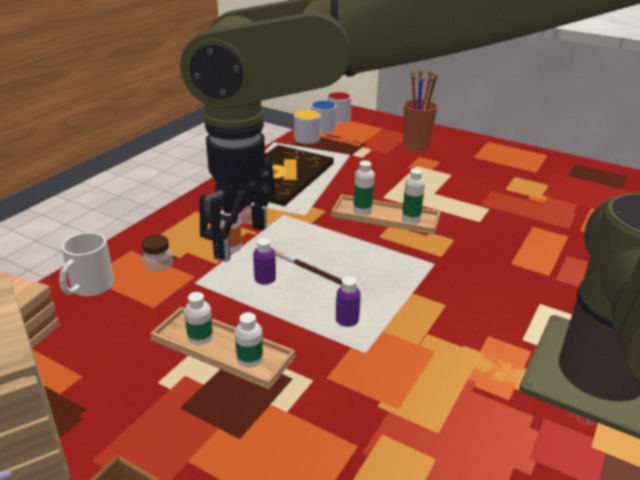

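Both views show all four bottles upright in their trays: tall ones at scene (228,190) and (249,155), short ones at (447,288) and (424,328). The purple bottles have not moved and the gripper is clear. Handing in.

```bash
python3 -c "
from station import env
print(env.close_job())"
```

```text
the job is handed in; nothing more can be done
None
```

Both green bottles are put away upright, the tall one in the tall tray and the short one in the short tray. I handed the job in at about 21.5 s of the 58 s allowed; it reported no verdict.

- **Placing:** Each bottle was lowered until the wrist force showed it touching the tray floor (about 9 N for the tall one, 7 N for the short one). I opened the gripper only then.
- **Last checks:** In both camera views each bottle stood within about 3 mm of its tray's middle line and roughly 50–55 mm from its middle. Both tops were about 5 mm higher than on the table, matching the tray floor. The two bottles already in the trays and the purple look-alikes had not moved, and the gripper was open and about 13 cm above the nearest bottle.
- **Disagreement:** The two cameras differed by 2–4 mm, roughly in line with the 2 mm calibration error and well inside the tolerances. No check failed.

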